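# Load the drill rail's feed tray with bone blanks in order

### The arm

A 6-joint arm with a two-finger parallel gripper is mounted at the origin on the work surface. World frame = base frame: x ahead of the robot, y to its left, z up, the work surface at z = 0. Lengths are in m, angles in rad, forces in N, time in s.
With the tool pointing down it reaches from about 0.25 to 0.775 m from the base axis. Payload 4 kg.
Tool frame: the origin (TCP) lies at the very end of the fingers, on their centre line; the grasp point (between the pads) lies 19 mm behind it; z points along the fingers, y is the direction in which the jaws open and shut (so a half turn about z gives the same grasp; the last joint's range is limited). The gripper opens to 94 mm and grips with 3 to 60 N. Pads are 16 mm wide; open, the fingers measure 119 mm over their backs; the gripper's body (75 mm by 177 mm) begins 78 mm behind the grasp point.
Start: joints at [1.025, 0.087, 1.371, -0, 1.684, -0.103], TCP at [0.236, 0.497, 0.206] pointing down, gripper open.
Joint ranges: [-3.1, 3.1], [-0.76, 2.03], [0.27, 2.55], [-1.08, 4.22], [0.17, 2.65], [-2.57, 2.57]. Speed limits (rad/s): [2.79, 2.79, 3.14, 3.14, 3.14, 3.14].

### API

Orientations are given as [roll, pitch, yaw] about the fixed x, y, z axes, in that order (R = Rz(yaw) Ry(pitch) Rx(roll)).
In Python, from bench import robot, cams, models gives the robot as it stands.
- The arm moves only by the tool step_arm, never from a script. Its argument "series" is a list of rows, each a list of 5 numbers: the gripper command: -1 is shut, 1 is fully open, values between are in proportion, then the shift along the tool's x, y, z in mm, then the turn about the tool's z in degrees. A call has 1 to 20 rows; each row is the pose to reach, as a shift and turn from the pose commanded when the call began, along the tool's axes at that moment; what a row does not reach only later rows make up. A row lasts 1/8 s, in which the tool goes at most 62.5 mm and 10.7 degrees, less where a joint would pass 70% of its speed; a pose out of reach is approached as far as the arm can. A call with a gripper value outside its range is refused whole. The fingers move at their own pace and stop on an object; the grip force is fixed at half the most. Time passes only in rows, so rows that repeat a pose let the fingers close. It gives the time, the measured TCP pose, the force and the opening at its end, in the units of the state.
- robot.get_obs(): the state, without advancing time (a new reading comes with each control period).
- cams.snapshot(name): name is "side" or "top"; returns a dict with "pixels" (384x512x3 uint8, red, green, blue), "fov_y" (degrees; the focal length in pixels is half the picture's height over the tangent of half this angle, whatever the lens; pixels are square), "cx", "cy" (the principal point, pixels), "k1" (the pictures are not rectified: a ray, as slopes to the right and down, at radius r is drawn at 1 + k1 r^2 times it, then the intrinsics apply), "R" (3x3) and "t" (3): a world point X has camera coordinates R X + t. Camera axes: x right, y down, z forward; pixel columns grow to the right and rows downward; lengths in m; the calibration is good to about 2 mm. A picture is of the moment at which its call begins. There is no depth.
- robot.close_job(): hands the job in, once; it reports no verdict.
Trained networks look in a picture, given as the dict that the camera call returned (one of the last four; its "shot" number tells which), for a name from the list of things; names that differ only in an ending like _2 or _b are one class to them, and where a whole thing is asked for, a point or a joint stands for the part that bears it (a point fixed in the world has none). Each returns a list of dicts, best first, with "p" (0 to 1); they miss things now and then, are a little off and sometimes report something else, mostly with a low value. They report only what shows in the picture. A call takes as long as a camera call. They do not tell look-alikes from the thing itself.
- models.find_in(picture, label): "position" ([x, y, z] in m, in world coordinates, good to about 4 mm: the middle of the surface that is visible of it).
- models.pinpoint(picture, label): "position" ([x, y, z] in m, in world coordinates, good to about 4 mm: a listed point, or the origin of a listed thing).
The state is a dict: "time": time; "joint_positions": joint angles; "qvel": joint speeds; "joint_torque": joint torques, N m; "tool_pos": TCP position; "ee_rot": TCP orientation; "wrist_force": force on the tool from outside, world axes, zero at the start; "wrist_torque": the same for the moment, N m; "width": finger opening in m.
Only numpy, scipy, OpenCV 4.12 (cv2) and the standard library are available. Lean on these libraries where they do the work, as an engineer would, in place of code of your own. Each camera call takes 0.05 s, during which the arm holds its last target. There are 200 camera calls.

### The job

The four bone blanks in the walnut rack carry no marks, so their order in the row is the only record of which is drilled first: the first is the one at the brass-knob end. Move them all to the feed tray of the slide rail, one upright in each pocket and in the same order, so that the first blank is in the pocket nearest the knurled stop and the last is at the drill carriage's end. Leave them standing on the pocket floors.

Things in the scene. Friction and masses are not known exactly. Their poses are not given: they have to be found in the camera images.
- blank_round_mid (a point): Cream bone blank, a solid round rod, 30 mm diameter, 56 mm tall, about 70 g, standing upright on its sawn end. The point is at its centre, half-way up; z up its length. At the start its x axis is within 0.1 rad of the x axis of the pad below it.
- blank_square_mid (a point): Cream bone blank, a square bar, 26 x 26 mm, 50 mm tall, its sides along its x and y axes, about 70 g, standing upright on its sawn end. The point is at its centre, half-way up; z up its length. At the start its x axis is within 0.1 rad of the x axis of the pad below it.
- blank_tube_mid (a point): Cream bone blank, a round tube with a 16 mm marrow hole, 36 mm outer diameter, 44 mm tall, about 70 g, standing upright on its sawn end. The point is at its centre, half-way up; z up its length. At the start its x axis is within 0.1 rad of the x axis of the pad below it.
- blank_flat_mid (a point): Cream bone blank, a flat rectangular bar, 22 mm thick along its x axis, 36 mm wide along its y axis, 48 mm tall, about 70 g, standing upright on its sawn end. The point is at its centre, half-way up; z up its length. At the start its x axis is within 0.1 rad of the x axis of the pad below it.
- pad_round: Fixed cork pad, 50 x 50 x 3 mm, in the walnut-rack pocket where the round blank starts (the pads look alike). Origin under its centre, 10 mm above the slab. Its y axis runs along the row to the brass-knob end (knob 52 mm past the first pocket's middle, 36 mm high), x across the row. Rack pockets: 54 mm square inside, 58 mm apart, wall tops 22 mm above the slab.
- pad_square: Fixed cork pad, 50 x 50 x 3 mm, in the walnut-rack pocket where the square blank starts (the pads look alike). Origin under its centre, 10 mm above the slab. Its y axis runs along the row to the brass-knob end (knob 52 mm past the first pocket's middle, 36 mm high), x across the row. Rack pockets: 54 mm square inside, 58 mm apart, wall tops 22 mm above the slab.
- pad_tube: Fixed cork pad, 50 x 50 x 3 mm, in the walnut-rack pocket where the tube blank starts (the pads look alike). Origin under its centre, 10 mm above the slab. Its y axis runs along the row to the brass-knob end (knob 52 mm past the first pocket's middle, 36 mm high), x across the row. Rack pockets: 54 mm square inside, 58 mm apart, wall tops 22 mm above the slab.
- pad_flat: Fixed cork pad, 50 x 50 x 3 mm, in the walnut-rack pocket where the flat blank starts (the pads look alike). Origin under its centre, 10 mm above the slab. Its y axis runs along the row to the brass-knob end (knob 52 mm past the first pocket's middle, 36 mm high), x across the row. Rack pockets: 54 mm square inside, 58 mm apart, wall tops 22 mm above the slab.
- stop: Stop on the steel slide rail: dark block 42 x 28 mm with a round knurled brass thumb screw, top 84 mm above the slab. It is clamped at one end of the rail, the grey drill carriage (119 mm high) at the other; which end varies. Origin at the middle of the rail's top face, 48 mm above the slab, 175 mm along the rail from the tray's middle.
- feed_tray: Fixed aluminium tray on a green plate before the rail. Origin on the slab under the row's middle; y along row and rail, x across towards the rail. Four pockets, middles at x = 0, y = -87, -29, 29, 87 mm, 54 x 54 mm inside, floor 11 mm and wall tops 21 mm above the slab, walls 4 mm. Rail: near face x = 76 mm, top 48 mm above the slab.
Things that resemble listed ones, but are neither listed nor needed, are in the scene too. What is shaped like the part that bears blank_tube_mid but blue is not meant.

How it is judged:
By the outcome, as a careful person would: the job done as asked, in the order asked, and still so for the second after the job is handed in, with the robot touching nothing.
It also fails if it takes over 120 s, if anything falls off the work surface, if the arm or the gripper's body presses on something with over 40 N, if the wrist force passes 120 N, or if a joint passes its speed limit or range.

## Working session

There is one attempt and no reset: what is moved stays moved. The work goes in short steps, Python scripts to look and compute and a tool call to move; the robot and the scene stay as the last step left them, time stands still between calls to the robot, and variables do not carry over. Pictures are saved under pics/ and viewed, about 12 in all and at most 16, crops included, and the job is handed in when it is done.

Besides the shell and the picture viewer there is one more tool, called after "Request:" as name(argument=value, ...), one argument or row to a line, values as JSON. step_arm: Moves the arm, as the interface text tells. Its arguments: {"type":"object","properties":{"series":{"type":"array","items":{"type":"array","items":{"type":"number"}}}},"required":["series"]}

```bash
mkdir -p pics
cat > h.py <<'E'
import numpy as np, cv2
from bench import robot, cams, models
def K(s):
    f=s["pixels"].shape[0]/2/np.tan(np.radians(s["fov_y"])/2); return f
def proj(s,X):
    c=np.array(s["R"])@np.array(X)+np.array(s["t"]); a=c[:2]/c[2]; a=a*(1+s["k1"]*(a@a)); return a*K(s)+[s["cx"],s["cy"]]
def unproj(s,uv,z):
    d=(np.array(uv,float)-[s["cx"],s["cy"]])/K(s); a=d.copy()
    for _ in range(20): a=d/(1+s["k1"]*(a@a))
    R=np.array(s["R"]); r=R.T@np.array([*a,1]); o=-R.T@np.array(s["t"]); return o+r*(z-o[2])/r[2]
def save(s,n,crop=None,k=1):
    p=s["pixels"][:,:,::-1]
    if crop: p=p[crop[1]:crop[3],crop[0]:crop[2]]
    cv2.imwrite("pics/"+n,cv2.resize(p,None,fx=k,fy=k,interpolation=cv2.INTER_CUBIC))
E
python3 - <<'E'
from h import *
for n in("top","side"):
    s=cams.snapshot(n); save(s,n+"0.png",k=1.5)
    print(n,s["fov_y"],s["k1"],(-np.array(s["R"]).T@s["t"]).round(3))
    for l in["blank_round_mid","blank_square_mid","blank_tube_mid","blank_flat_mid","pad_round","stop","feed_tray"]:
        for d in models.pinpoint(s,l)[:4]: print(l,round(d["p"],2),np.round(d["position"],3),proj(s,d["position"]).round())
print(robot.get_obs())
E
```

```text
top 57.21963654585972 -0.020446090900833533 [0.417 0.006 0.744]
blank_round_mid 0.65 [ 0.471 -0.116  0.013] [320. 247.]
blank_round_mid 0.55 [ 0.467 -0.056  0.042] [292. 249.]
blank_square_mid 0.53 [0.453 0.057 0.041] [235. 258.]
blank_tube_mid 0.91 [ 0.397 -0.216  0.022] [374. 282.]
blank_tube_mid 0.62 [ 0.471 -0.11   0.038] [319. 246.]
blank_tube_mid 0.31 [0.455 0.056 0.036] [236. 258.]
blank_flat_mid 0.68 [0.456 0.002 0.038] [263. 256.]
pad_round 0.7 [0.755 0.17  0.052] [179. 117.]
pad_round 0.56 [ 0.463 -0.057  0.012] [292. 252.]
stop 0.9 [0.754 0.173 0.05 ] [178. 118.]
feed_tray 0.73 [0.646 0.012 0.002] [255. 169.]
side 45.81911654889349 -0.05395388121130701 [0.544 0.668 0.613]
blank_round_mid 0.86 [ 0.46  -0.057  0.037] [328. 186.]
blank_square_mid 0.6 [0.45  0.055 0.038] [335. 225.]
blank_tube_mid 0.78 [ 0.398 -0.22   0.02 ] [351. 150.]
blank_tube_mid 0.66 [ 0.468 -0.113  0.038] [323. 169.]
blank_tube_mid 0.53 [0.457 0.001 0.037] [330. 205.]
blank_flat_mid 0.57 [0.46  0.    0.036] [328. 205.]
pad_round 0.57 [ 0.464 -0.064  0.007] [324. 195.]
stop 0.71 [0.754 0.177 0.047] [153. 258.]
stop 0.65 [ 0.467 -0.112  0.037] [323. 170.]
feed_tray 0.74 [ 0.646  0.008 -0.   ] [232. 215.]
{'time': 0.8, 'joint_positions': array([ 1.02488969e+00,  8.71869220e-02,  1.37064172e+00, -5.13701799e-06,
        1.68359879e+00, -1.03101886e-01]), 'qvel': array([-0.00216793,  0.00120513,  0.0008168 ,  0.00046444,  0.00028922,
       -0.00165113]), 'joint_torque': array([ 3.52163670e-04, -3.39979649e+01, -3.02579820e+01,  7.17348070e-02,
        2.33410019e-02,  2.21816839e-05]), 'tool_pos': array([0.23568953, 0.49698632, 0.20554264]), 'ee_rot': array([3.14142883e+00, 2.20819392e-05, 2.69878732e+00]), 'wrist_force': array([ 0.43592082, -0.35773981,  0.16325548]), 'wrist_torque': array([-0.04929681, -0.02906336, -0.01541598]), 'width': 0.09379678315540341}
```

View pics/top0.png

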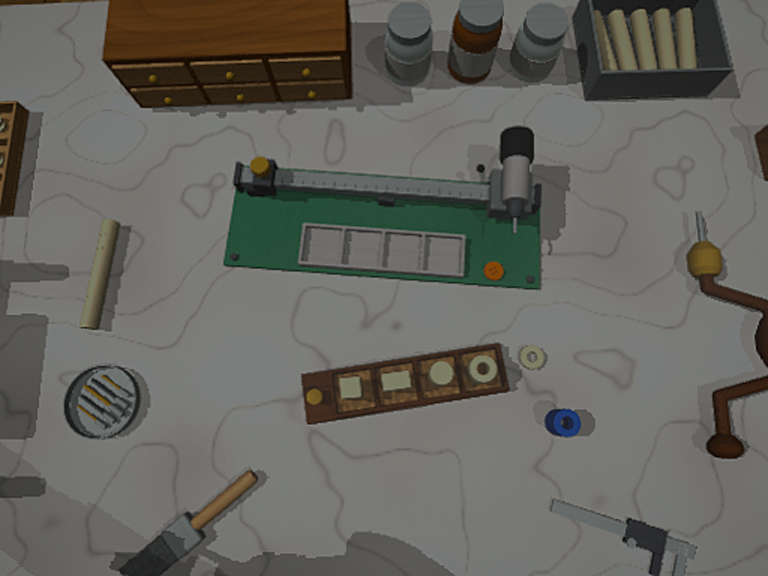

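View pics/side0.png

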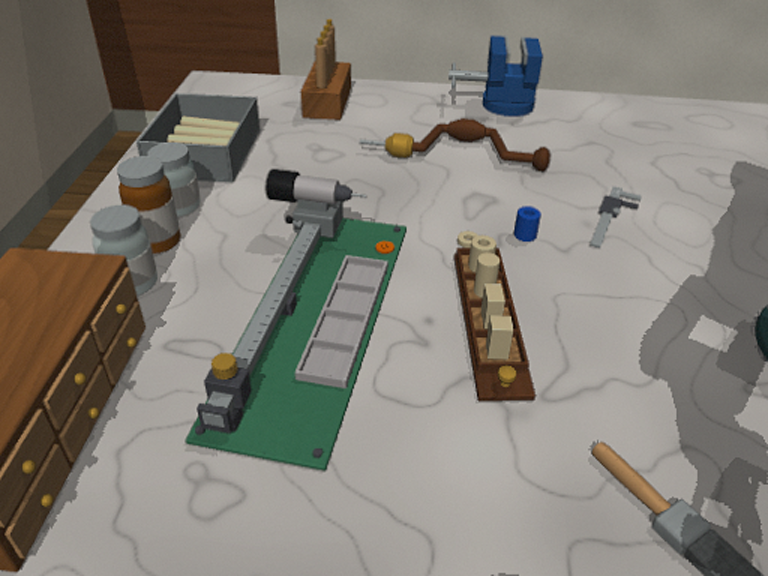

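The top view shows the rack with its brass knob on the left, at (209,264). Going right, the blanks are square (233,258), flat (264,254), round (294,249) and tube (321,246). The stop with its knurled screw is at (173,112) and the drill carriage at (343,122), so the stop is on the left (+y).

Look-alikes for the tube are the thin ring at (355,238) and the blue tube at (377,281). Rods also lie at (67,183) and in the box at (440,25). I choose the four blanks standing in the walnut rack, and I'll check that choice in a close crop with the projected models overlaid.

Run:
```python
from h import *
s=cams.snapshot("top"); save(s,"c1.png",(190,215,380,295),4.2); save(s,"c2.png",(140,70,380,200),3.3)
```

```text
(no output)
```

View pics/c1.png

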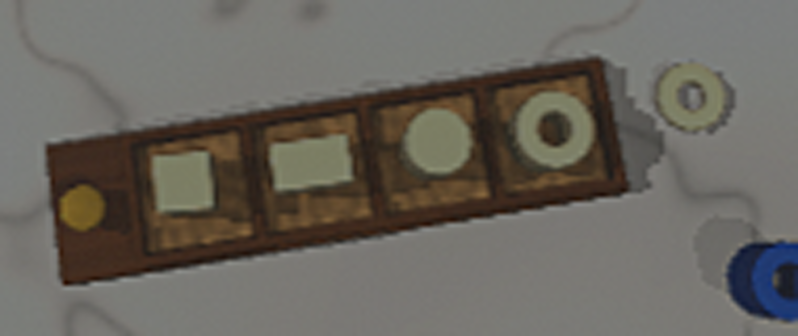

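View pics/c2.png

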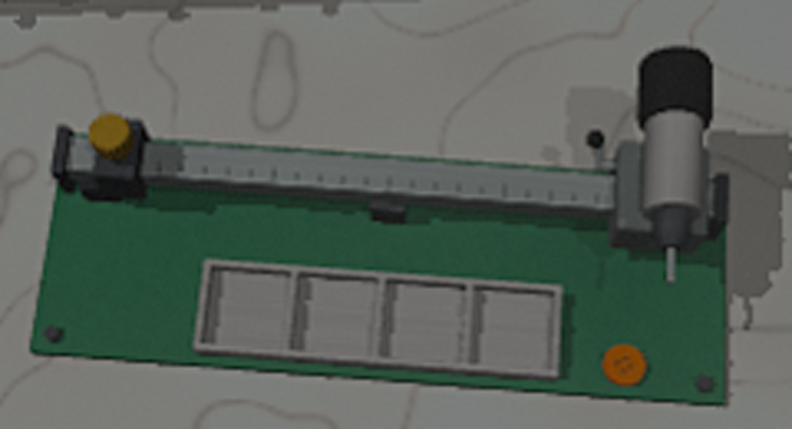

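Run:
```python
from h import *
s=cams.snapshot("top")
def P(p,k,o,z): return unproj(s,(np.array(p)+.5)/k-.5+o,z)[:2]
c1=lambda p,z:P(p,4.2,(190,215),z); c2=lambda p,z:P(p,3.3,(140,70),z)
for n,q,z in(("sq",[(148,156),(210,150),(215,210),(155,213)],.063),("fl",[(268,145),(349,135),(354,182),(276,191)],.061),("rd",[(438,141)],.069),("tb",[(555,130)],.057),("knob",[(82,208)],.036)):
    w=np.array([c1(p,z) for p in q]); print(n,w.mean(0).round(4),[(round(float(np.linalg.norm(d)),4),round(float(np.degrees(np.arctan2(d[1],d[0]))),1)) for d in np.roll(w,-1,0)-w] if len(q)>1 else'')
w=np.array([c2(p,.021) for p in[(205,259),(562,285),(557,378),(194,351)]]); print("tray",w.mean(0).round(4),[(np.linalg.norm(d).round(4),np.degrees(np.arctan2(d[1],d[0])).round(1)) for d in np.roll(w,-1,0)-w])
w=np.array([c1(p,.022) for p in[(600,58),(626,190),(64,285),(48,145)]]); print("rack",w.round(4),[(np.linalg.norm(d).round(4),np.degrees(np.arctan2(d[1],d[0])).round(1)) for d in np.roll(w,-1,0)-w])
s2=cams.snapshot("side")
for l in["pad_round","pad_tube","pad_flat","pad_square"]:
  for q in(s,s2):
    for d in models.pinpoint(q,l)[:3]: print(l,round(d["p"],2),np.round(d["position"],3))
```

```text
sq [0.453  0.0594] [(0.0283, -86.8), (0.0268, -176.6), (0.027, 90.6), (0.0256, 6.2)]
fl [4.593e-01 4.000e-04] [(0.0373, -85.3), (0.0212, -176.6), (0.0356, 94.2), (0.0209, 8.0)]
rd [ 0.4664 -0.0569] 
tb [ 0.4701 -0.1121] 
knob [0.4443 0.1086] 
tray [0.6479 0.0126] [(np.float64(0.2361), np.float64(-96.7)), (np.float64(0.0634), np.float64(172.9)), (np.float64(0.2351), np.float64(83.3)), (np.float64(0.0634), np.float64(-6.3))]
rack [[ 0.5067 -0.1429]
 [ 0.443  -0.1498]
 [ 0.4096  0.1193]
 [ 0.4753  0.1269]] [(np.float64(0.0641), np.float64(-173.8)), (np.float64(0.2711), np.float64(97.1)), (np.float64(0.0661), np.float64(6.6)), (np.float64(0.2717), np.float64(-83.4))]
pad_round 0.69 [ 0.462 -0.059  0.008]
pad_round 0.65 [ 0.463 -0.063  0.011]
pad_round 0.53 [ 0.458 -0.003  0.014]
pad_tube 0.53 [ 0.471 -0.118  0.016]
pad_tube 0.59 [ 0.472 -0.116  0.012]
pad_flat 0.79 [ 0.457 -0.001  0.009]
pad_flat 0.61 [0.453 0.054 0.037]
pad_flat 0.67 [ 0.458 -0.002  0.011]
pad_square 0.91 [0.452 0.051 0.012]
pad_square 0.59 [ 0.458 -0.001  0.036]
pad_square 0.51 [0.447 0.058 0.008]
```

The crop confirms the four blanks, from the knob: square, flat, round, tube. The rack is turned about +6.8° and the tray about −6.7°. The jaws will close across the row, with the fingers staying above the wall tops.

```bash
cat >> h.py <<'E'
T=np.array([.647,.0115]); TY=np.radians(-6.7)
def pocket(y): return T+y*np.array([-np.sin(TY),np.cos(TY)])
def shift(frm,yaw,to,yawto):
    "tool shift mm and turn deg; yaw degrees"
    a=np.radians(yaw); d=(np.array(to)-frm)*1000
    return np.round([d[0]*np.cos(a)+d[1]*np.sin(a), d[0]*np.sin(a)-d[1]*np.cos(a), -d[2], yaw-yawto],1)
E
python3 - <<'E'
from h import *
o=robot.get_obs(); print(shift(o["tool_pos"],np.degrees(o["ee_rot"][2]),[.453,.058,.13],94))
for y in(.087,.029,-.029,-.087): print(pocket(y).round(4))
E
```

```text
[-384.4 -303.5   75.5   60.6]
[0.6572 0.0979]
[0.6504 0.0403]
[ 0.6436 -0.0173]
[ 0.6368 -0.0749]
```

Request:
step_arm(
  series=[
    [1, -48, -38, 0, 8],
    [1, -96, -76, 0, 15],
    [1, -144, -114, 0, 23],
    [1, -192, -152, 10, 30],
    [1, -240, -190, 20, 38],
    [1, -288, -228, 30, 45],
    [1, -336, -266, 50, 53],
    [1, -384.4, -303.5, 75.5, 60.6],
    [1, -384.4, -303.5, 75.5, 60.6],
    [1, -384.4, -303.5, 75.5, 60.6],
    [1, -384.4, -303.5, 75.5, 60.6],
  ],
)

```text
time: 2.72
tool_pos: [0.4531, 0.0593, 0.1309]
ee_rot: [3.14, -0.0, 1.644]
wrist_force: [-0.3, 0.1, -0.4]
width: 0.0938
```

Run:
```python
from h import *
o=robot.get_obs(); print(o["tool_pos"],np.degrees(o["ee_rot"]),o["wrist_force"])
s=cams.snapshot("side"); save(s,"s1.png",(240,60,440,290),2.6); print(proj(s,o["tool_pos"]))
print(shift(o["tool_pos"],np.degrees(o["ee_rot"][2]),[.453,.058,.03],94))
```

```text
[0.45305937 0.05933806 0.13089546] [ 1.79909414e+02 -2.80453440e-02  9.41677481e+01] [-0.33973306  0.1381503  -0.44940149]
[339.65343837 186.41105729]
[ -1.3  -0.2 100.9   0.2]
```

View pics/s1.png

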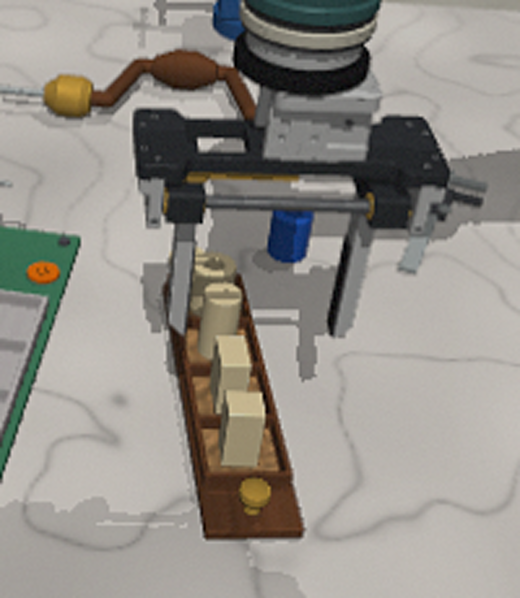

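The open fingers straddle the rack above the square blank at crop (243,400), so I'll go down, grip and lift.

Request:
step_arm(
  series=[
    [1, -1, 0, 40, 0],
    [1, -1, 0, 75, 0],
    [1, -1, 0, 90, 0],
    [1, -1, 0, 100, 0],
    [1, -1, 0, 100, 0],
    [-1, -1, 0, 100, 0],
    [-1, -1, 0, 100, 0],
    [-1, -1, 0, 100, 0],
    [-1, -1, 0, 100, 0],
    [-1, -1, 0, 100, 0],
    [-1, -1, 0, 100, 0],
    [-1, -1, 0, 100, 0],
    [-1, -1, 0, 100, 0],
    [-1, -1, 0, 100, 0],
  ],
)

```text
time: 4.53
tool_pos: [0.453, 0.0571, 0.0299]
ee_rot: [-3.141, -0.0, 1.641]
wrist_force: [0.4, 0.3, -0.3]
width: 0.0258
```

Run:
```python
from h import *
o=robot.get_obs(); print(o["tool_pos"],shift(o["tool_pos"],np.degrees(o["ee_rot"][2]),[*pocket(.087),.0285],83.3))
```

```text
[0.45298202 0.05705339 0.02992213] [ 26.4 206.5   1.4  10.7]
```

Request:
step_arm(
  series=[
    [-1, 0, 0, -30, 0],
    [-1, 0, 0, -80, 0],
    [-1, 5, 40, -90, 2],
    [-1, 10, 80, -90, 4],
    [-1, 16, 120, -90, 7],
    [-1, 21, 160, -90, 9],
    [-1, 26.4, 206.5, -90, 10.7],
    [-1, 26.4, 206.5, -90, 10.7],
    [-1, 26.4, 206.5, -50, 10.7],
    [-1, 26.4, 206.5, -30, 10.7],
    [-1, 26.4, 206.5, -30, 10.7],
    [-1, 26.4, 206.5, -30, 10.7],
  ],
)

```text
time: 6.02
tool_pos: [0.6576, 0.0979, 0.0616]
ee_rot: [3.139, -0.0, 1.454]
wrist_force: [0.4, 0.4, 1.0]
width: 0.0256
```

Run:
```python
from h import *
o=robot.get_obs(); print(o["tool_pos"],o["ee_rot"],o["width"],shift(o["tool_pos"],np.degrees(o["ee_rot"][2]),[*pocket(.087),.0285],83.3))
s=cams.snapshot("side"); save(s,"s2.png",(110,90,310,310),2.7)
```

```text
[0.65760582 0.09788255 0.06158065] [ 3.13944363e+00 -4.70732832e-04  1.45439334e+00] 0.025627937806844043 [-0.  -0.5 33.1  0. ]
```

View pics/s2.png

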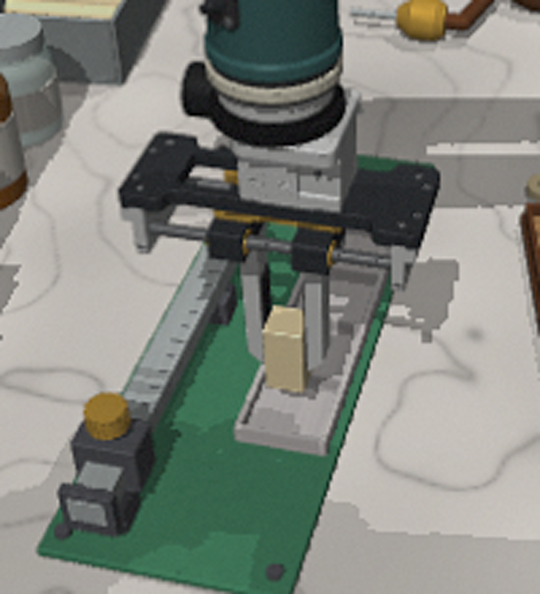

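The square blank is held upright over the pocket nearest the stop, at crop (286,360).

Request:
step_arm(
  series=[
    [-1, 0, 0, 15, 0],
    [-1, 0, 0, 25, 0],
    [-1, 0, 0, 29, 0],
    [-1, 0, 0, 31, 0],
    [-1, 0, 0, 32, 0],
    [-1, 0, 0, 32, 0],
    [-1, 0, 0, 32, 0],
  ],
)

```text
time: 6.95
tool_pos: [0.6574, 0.0979, 0.0284]
ee_rot: [3.141, -0.0, 1.454]
wrist_force: [-0.1, -1.2, -0.5]
width: 0.026
```

Request:
step_arm(
  series=[
    [0.3, 0, 0, 0, 0],
    [0.3, 0, 0, 0, 0],
    [0.3, 0, 0, 0, 0],
    [0.3, 0, 0, 0, 0],
    [0.3, 0, 0, 0, 0],
    [0.3, 0, 0, -20, 0],
    [0.3, 0, 0, -60, 0],
    [0.3, 0, 0, -100, 0],
    [1, 0, 0, -100, 0],
    [1, 0, 0, -100, 0],
  ],
)

```text
time: 8.2
tool_pos: [0.657, 0.0978, 0.1282]
ee_rot: [3.141, -0.0, 1.454]
wrist_force: [-0.3, 0.3, -0.8]
width: 0.078
```

Run:
```python
from h import *
o=robot.get_obs(); print(o["tool_pos"],o["width"],shift(o["tool_pos"],np.degrees(o["ee_rot"][2]),[.459,.0005,.03],95.5))
```

```text
[0.65702943 0.097846   0.12817532] 0.07801194132239675 [-119.7 -185.4   98.2  -12.2]
```

Request:
step_arm(
  series=[
    [1, -24, -37, 0, -3],
    [1, -48, -74, 0, -6],
    [1, -72, -111, 0, -9],
    [1, -96, -148, 0, -12.2],
    [1, -119.7, -185.4, 0, -12.2],
    [1, -119.7, -185.4, 0, -12.2],
    [1, -119.7, -185.4, 0, -12.2],
    [1, -119.7, -185.4, 40, -12.2],
    [1, -119.7, -185.4, 80, -12.2],
    [1, -119.7, -185.4, 98, -12.2],
    [1, -119.7, -185.4, 98, -12.2],
    [-1, -119.7, -185.4, 98, -12.2],
    [-1, -119.7, -185.4, 98, -12.2],
    [-1, -119.7, -185.4, 98, -12.2],
    [-1, -119.7, -185.4, 98, -12.2],
    [-1, -119.7, -185.4, 98, -12.2],
    [-1, -119.7, -185.4, 98, -12.2],
    [-1, -119.7, -185.4, 98, -12.2],
    [-1, -119.7, -185.4, 98, -12.2],
    [-1, -119.7, -185.4, 98, -12.2],
  ],
)

```text
time: 10.7
tool_pos: [0.4591, 0.0006, 0.0299]
ee_rot: [-3.141, -0.0, 1.667]
wrist_force: [0.1, -0.3, 0.5]
width: 0.0218
```

Run:
```python
from h import *
o=robot.get_obs(); print(o["tool_pos"],o["width"],shift(o["tool_pos"],np.degrees(o["ee_rot"][2]),[*pocket(.029),.0285],83.3))
s=cams.snapshot("top"); save(s,"t2.png",(140,70,380,290),2.7)
```

```text
[0.45905473 0.00055604 0.0299389 ] 0.021848782444569417 [ 21.1 194.3   1.4  12.2]
```

View pics/t2.png

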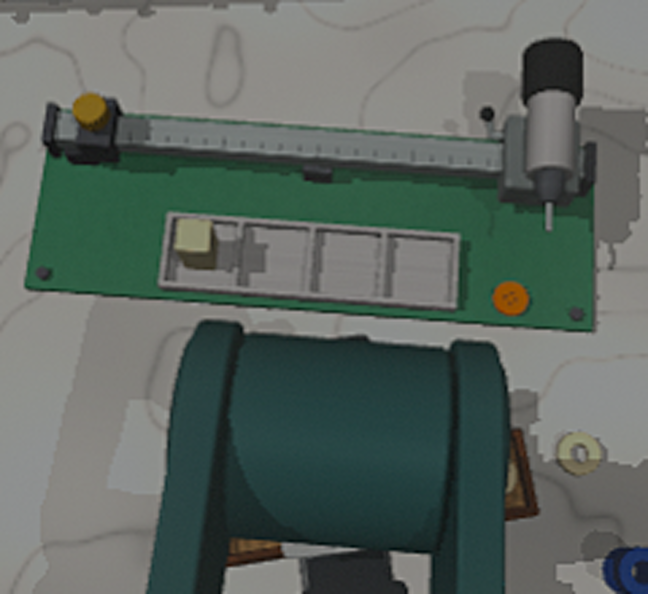

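The square blank stands in the leftmost pocket, next to the stop, at crop (194,242). The flat blank is gripped with a width of 21.8 mm.

Request:
step_arm(
  series=[
    [-1, 0, 0, -30, 0],
    [-1, 0, 0, -80, 0],
    [-1, 4, 40, -90, 2],
    [-1, 8, 80, -90, 5],
    [-1, 13, 120, -90, 8],
    [-1, 17, 160, -90, 11],
    [-1, 21.1, 194.3, -90, 12.2],
    [-1, 21.1, 194.3, -90, 12.2],
    [-1, 21.1, 194.3, -90, 12.2],
    [-1, 21.1, 194.3, -50, 12.2],
    [-1, 21.1, 194.3, -25, 12.2],
    [-1, 21.1, 194.3, -10, 12.2],
    [-1, 21.1, 194.3, -4, 12.2],
    [-1, 21.1, 194.3, 0, 12.2],
    [-1, 21.1, 194.3, 1, 12.2],
    [-1, 21.1, 194.3, 1.4, 12.2],
    [-1, 21.1, 194.3, 1.4, 12.2],
    [-1, 21.1, 194.3, 1.4, 12.2],
  ],
)

```text
time: 13.0
tool_pos: [0.6507, 0.0403, 0.0289]
ee_rot: [3.141, -0.0, 1.454]
wrist_force: [-0.4, -0.1, -0.9]
width: 0.0219
```

Request:
step_arm(
  series=[
    [-1, 0, 0, 0.5, 0],
    [-1, 0, 0, 0.5, 0],
    [0.3, 0, 0, 0.5, 0],
    [0.3, 0, 0, 0.5, 0],
    [0.3, 0, 0, 0.5, 0],
    [0.3, 0, 0, 0.5, 0],
    [0.3, 0, 0, 0.5, 0],
    [0.3, 0, 0, -20, 0],
    [0.3, 0, 0, -60, 0],
    [1, 0, 0, -100, 0],
    [1, 0, 0, -100, 0],
    [1, 0, 0, -100, 0],
    [1, 0, 0, -100, 0],
  ],
)

```text
time: 14.62
tool_pos: [0.6494, 0.0403, 0.1266]
ee_rot: [-3.138, 0.0, 1.454]
wrist_force: [-1.2, 0.4, -0.9]
width: 0.0937
```

Run:
```python
from h import *
o=robot.get_obs(); print(o["tool_pos"],o["width"],shift(o["tool_pos"],np.degrees(o["ee_rot"][2]),[.465,-.057,.032],96.8))
```

```text
[0.64935306 0.04026216 0.12655648] 0.09366049308673098 [-118.  -171.8   94.6  -13.5]
```

Request:
step_arm(
  series=[
    [1, -24, -34, 0, -3],
    [1, -48, -69, 0, -6],
    [1, -72, -103, 0, -9],
    [1, -96, -138, 0, -13.5],
    [1, -118, -173, 0, -13.5],
    [1, -118, -173, 0, -13.5],
    [1, -118, -173, 0, -13.5],
    [1, -118, -173, 40, -13.5],
    [1, -118, -173, 80, -13.5],
    [1, -118, -173, 96, -13.5],
    [1, -118, -173, 96, -13.5],
    [-1, -118, -173, 96, -13.5],
    [-1, -118, -173, 96, -13.5],
    [-1, -118, -173, 96, -13.5],
    [-1, -118, -173, 96, -13.5],
    [-1, -118, -173, 96, -13.5],
    [-1, -118, -173, 96, -13.5],
    [-1, -118, -173, 96, -13.5],
    [-1, -118, -173, 96, -13.5],
    [-1, -118, -173, 96, -13.5],
  ],
)

```text
time: 17.12
tool_pos: [0.4649, -0.0568, 0.0325]
ee_rot: [-3.142, -0.0, 1.69]
wrist_force: [0.3, 0.0, -0.7]
width: 0.0294
```

Run:
```python
from h import *
o=robot.get_obs(); z=o["tool_pos"][2]; print(o["tool_pos"],o["width"],shift(o["tool_pos"],np.degrees(o["ee_rot"][2]),[*pocket(-.029),z-.0016],83.3))
s=cams.snapshot("top"); save(s,"t3.png",(140,70,380,290),2.7)
```

```text
[ 0.46490964 -0.05682347  0.03254036] 0.029428816955799693 [ 18.  182.1   1.6  13.5]
```

View pics/t3.png

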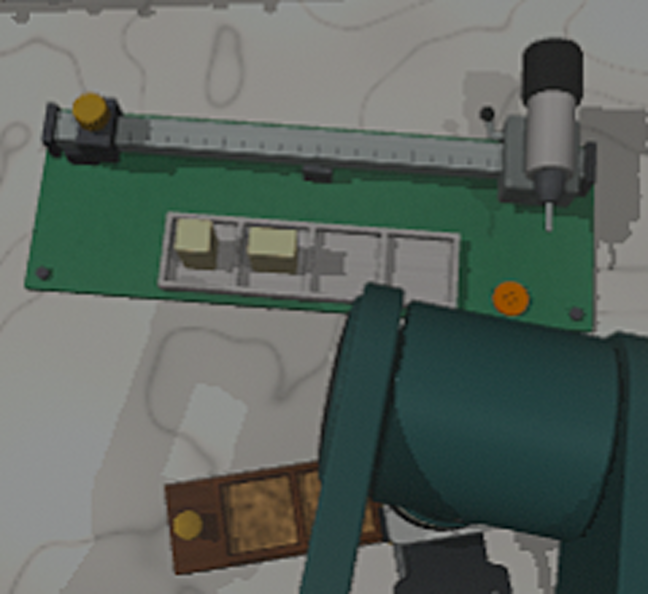

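The square (194,242) and flat (272,248) blanks stand in pockets 1 and 2. The round one is gripped.

Request:
step_arm(
  series=[
    [-1, 0, 0, -30, 0],
    [-1, 0, 0, -80, 0],
    [-1, 4, 40, -90, 2],
    [-1, 8, 80, -90, 5],
    [-1, 12, 120, -90, 8],
    [-1, 15, 150, -90, 11],
    [-1, 18, 182, -90, 13.5],
    [-1, 18, 182, -90, 13.5],
    [-1, 18, 182, -90, 13.5],
    [-1, 18, 182, -50, 13.5],
    [-1, 18, 182, -25, 13.5],
    [-1, 18, 182, -10, 13.5],
    [-1, 18, 182, -4, 13.5],
    [-1, 18, 182, 0, 13.5],
    [-1, 18, 182, 1, 13.5],
    [-1, 18, 182, 1.6, 13.5],
    [-1, 18, 182, 1.6, 13.5],
    [-1, 18, 182, 1.6, 13.5],
  ],
)

```text
time: 19.42
tool_pos: [0.6437, -0.0173, 0.0312]
ee_rot: [3.141, -0.0, 1.454]
wrist_force: [0.4, -0.6, -0.8]
width: 0.0295
```

Request:
step_arm(
  series=[
    [-1, 0, 0, 0.4, 0],
    [-1, 0, 0, 0.4, 0],
    [0.3, 0, 0, 0.4, 0],
    [0.3, 0, 0, 0.4, 0],
    [0.3, 0, 0, 0.4, 0],
    [0.3, 0, 0, 0.4, 0],
    [0.3, 0, 0, 0.4, 0],
    [0.3, 0, 0, -20, 0],
    [0.3, 0, 0, -60, 0],
    [1, 0, 0, -100, 0],
    [1, 0, 0, -100, 0],
    [1, 0, 0, -100, 0],
    [1, 0, 0, -100, 0],
  ],
)

```text
time: 21.05
tool_pos: [0.6424, -0.0172, 0.129]
ee_rot: [-3.138, -0.0, 1.454]
wrist_force: [-0.3, 0.5, -0.9]
width: 0.0931
```

Run:
```python
from h import *
o=robot.get_obs(); print(o["tool_pos"],o["width"],shift(o["tool_pos"],np.degrees(o["ee_rot"][2]),[.47,-.112,.029],96.8))
s=cams.snapshot("top"); save(s,"t4.png",(140,70,380,290),2.7)
```

```text
[ 0.64240687 -0.01721921  0.1289886 ] 0.09308268274395443 [-114.2 -160.2  100.   -13.5]
```

View pics/t4.png

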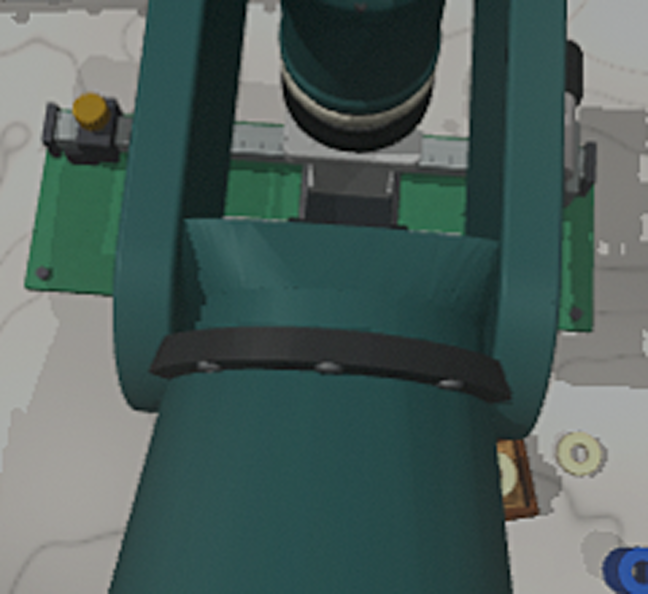

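The arm hides the tray in this view. The tube still stands at crop (508,475). Next I fetch the tube.

Request:
step_arm(
  series=[
    [1, -24, -34, 0, -3],
    [1, -48, -69, 0, -6],
    [1, -72, -103, 0, -9],
    [1, -96, -138, 0, -13.5],
    [1, -114, -161.5, 0, -13.5],
    [1, -114, -161.5, 0, -13.5],
    [1, -114, -161.5, 0, -13.5],
    [1, -114, -161.5, 40, -13.5],
    [1, -114, -161.5, 80, -13.5],
    [1, -114, -161.5, 101.5, -13.5],
    [1, -114, -161.5, 101.5, -13.5],
    [-1, -114, -161.5, 101.5, -13.5],
    [-1, -114, -161.5, 101.5, -13.5],
    [-1, -114, -161.5, 101.5, -13.5],
    [-1, -114, -161.5, 101.5, -13.5],
    [-1, -114, -161.5, 101.5, -13.5],
    [-1, -114, -161.5, 101.5, -13.5],
    [-1, -114, -161.5, 101.5, -13.5],
    [-1, -114, -161.5, 101.5, -13.5],
    [-1, -114, -161.5, 101.5, -13.5],
  ],
)

```text
time: 23.6
tool_pos: [0.4698, -0.1118, 0.0295]
ee_rot: [-3.141, -0.0, 1.69]
wrist_force: [-1.2, 0.5, 0.5]
width: 0.0345
```

Run:
```python
from h import *
o=robot.get_obs(); z=o["tool_pos"][2]; print(o["tool_pos"],o["width"],shift(o["tool_pos"],np.degrees(o["ee_rot"][2]),[*pocket(-.087),z-.0016],83.3))
s=cams.snapshot("top"); save(s,"t5.png",(140,70,380,290),2.7)
```

```text
[ 0.46978605 -0.11180905  0.02948401] 0.03454662750916652 [ 16.8 170.3   1.6  13.5]
```

View pics/t5.png

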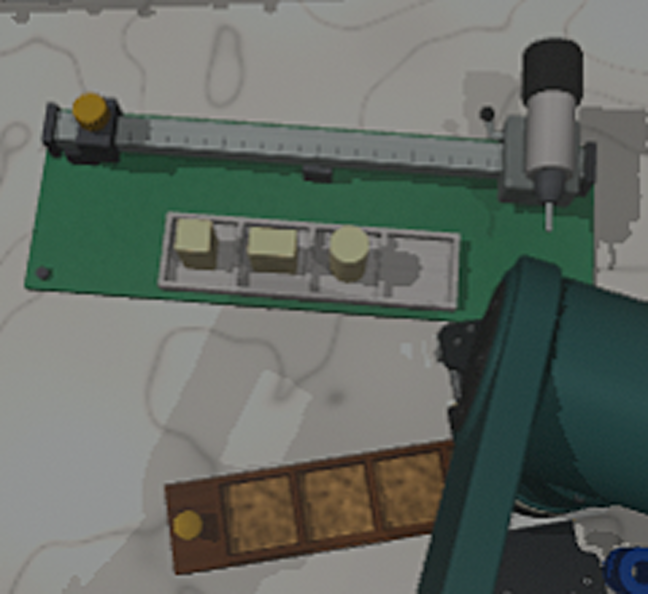

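Three blanks are in place: square (194,242), flat (272,248) and round (349,252). The tube is gripped.

Request:
step_arm(
  series=[
    [-1, 0, 0, -30, 0],
    [-1, 0, 0, -80, 0],
    [-1, 4, 40, -90, 2],
    [-1, 8, 80, -90, 5],
    [-1, 12, 120, -90, 8],
    [-1, 15, 150, -90, 11],
    [-1, 16.8, 170.3, -90, 13.5],
    [-1, 16.8, 170.3, -90, 13.5],
    [-1, 16.8, 170.3, -90, 13.5],
    [-1, 16.8, 170.3, -50, 13.5],
    [-1, 16.8, 170.3, -25, 13.5],
    [-1, 16.8, 170.3, -10, 13.5],
    [-1, 16.8, 170.3, -4, 13.5],
    [-1, 16.8, 170.3, 0, 13.5],
    [-1, 16.8, 170.3, 1, 13.5],
    [-1, 16.8, 170.3, 1.6, 13.5],
    [-1, 16.8, 170.3, 1.6, 13.5],
    [-1, 16.8, 170.3, 1.6, 13.5],
  ],
)

```text
time: 25.9
tool_pos: [0.6371, -0.0749, 0.0281]
ee_rot: [3.141, -0.0, 1.454]
wrist_force: [-0.5, 0.1, -1.0]
width: 0.0346
```

Release, lift, then back away toward the robot so the tray can be seen.

Request:
step_arm(
  series=[
    [-1, 0, 0, 0.4, 0],
    [-1, 0, 0, 0.4, 0],
    [0.4, 0, 0, 0.4, 0],
    [0.4, 0, 0, 0.4, 0],
    [0.4, 0, 0, 0.4, 0],
    [0.4, 0, 0, 0.4, 0],
    [0.4, 0, 0, 0.4, 0],
    [0.4, 0, 0, -20, 0],
    [0.4, 0, 0, -60, 0],
    [0.4, 0, 0, -110, 0],
    [0.4, -20, -60, -130, 0],
    [0.4, -40, -120, -130, 0],
    [0.4, -60, -180, -130, 0],
    [0.4, -80, -240, -130, 0],
    [0.4, -80, -260, -130, 0],
    [0.4, -80, -260, -130, 0],
  ],
)

```text
time: 27.9
tool_pos: [0.369, -0.1244, 0.1598]
ee_rot: [3.138, 0.001, 1.453]
wrist_force: [0.1, -0.5, 0.7]
width: 0.0661
```

Run:
```python
from h import *
s=cams.snapshot("top"); save(s,"t6.png",(140,70,380,290),2.7)
q=cams.snapshot("side"); save(q,"s6.png",(110,110,310,310),2.8)
for c in(s,q):
  for l in["blank_round_mid","blank_square_mid","blank_tube_mid","blank_flat_mid"]:
    for d in models.pinpoint(c,l)[:2]: print(l,round(d["p"],2),np.round(d["position"],3))
```

```text
blank_round_mid 0.53 [ 0.647 -0.02   0.04 ]
blank_square_mid 0.62 [0.657 0.096 0.035]
blank_square_mid 0.49 [0.756 0.173 0.048]
blank_tube_mid 0.7 [ 0.637 -0.073  0.034]
blank_flat_mid 0.62 [0.651 0.039 0.032]
blank_round_mid 0.89 [ 0.641 -0.018  0.038]
blank_square_mid 0.67 [0.657 0.098 0.038]
blank_square_mid 0.23 [ 0.459 -0.004  0.012]
blank_tube_mid 0.75 [ 0.398 -0.222  0.023]
blank_tube_mid 0.71 [ 0.635 -0.074  0.035]
blank_flat_mid 0.59 [0.651 0.04  0.036]
```

View pics/t6.png

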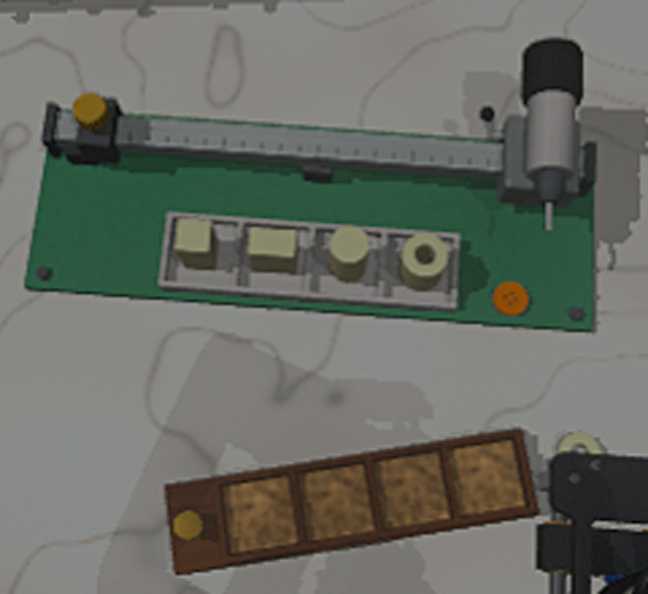

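View pics/s6.png

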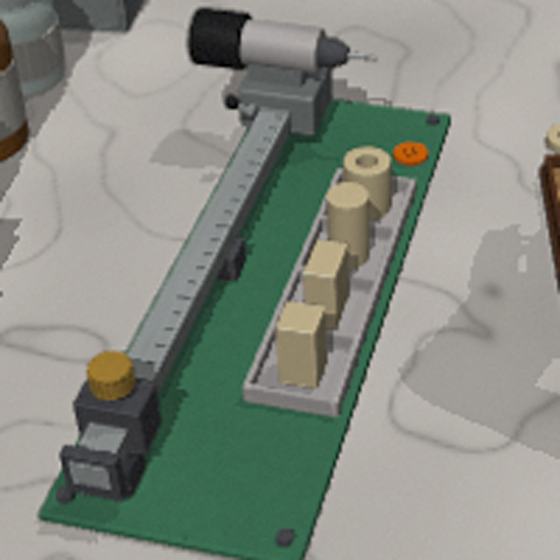

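Both views show all four blanks standing upright, one in each pocket. From the stop they are square (194,242), flat (272,248), round (349,252) and tube (425,258). The gripper is clear of everything, so I'm handing in.

```bash
python3 -c "
from h import *
print(robot.close_job(), robot.get_obs()['time'])"
```

```text
the job is handed in; nothing more can be done
the job is handed in; nothing more can be done
```

All four bone blanks are now in the feed tray in their original order, and the job is handed in. From the knurled stop to the drill carriage they run square, flat, round, tube.

- **Last checks:** the final top and side pictures show each blank upright, one in each pocket, with the rack empty and the gripper clear. The networks' positions agreed with the pocket centres to about 4 mm.
- **Limits:** the arm's clock was about 28 s at the end, and no wrist force reading between moves went above about 2 N.
- **Small disagreements:** the grip widths on the round and tube blanks read 0.6 and 1.5 mm under their stated diameters, with no visible effect. The networks also gave a few low-confidence or look-alike reports (the stop, the blue tube), which I discarded against the pictures.

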